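Line up the soldering supplies by height

TASK

Line up the four soldering supplies (flat tin, blue solder spool, block battery and white squeeze bottle) that stand between the robot and the aluminium ledge on the four black pads of that ledge in order of height: the shortest on the pad next to the red end stop, rising to the tallest at the grey end. Stand each one upright and centred on its own pad, and never tip the bottle over.

Things in the scene. Friction and masses are not known exactly. Their poses are not given: they have to be found in the camera images.
- tin_mid (a point): shortest: flat round white tin with a yellow lid, 57 mm diameter, 21 mm high, standing flat on the bench; the point is its centre, 10.5 mm above its underside; z up when upright
- spool_mid (a point): second shortest: the blue spool in front of the ledge, a spool of solder with two blue flanges, 56 mm diameter, 32 mm high, standing on a flange; the point is its centre, 16 mm above its underside; z up when upright
- battery_mid (a point): third (the one in front of the ledge; a similar one at the very back of the bench is not meant): small black block battery with an orange band, standing on end, terminals up, 18 mm along its x, 26 mm along its y, 49 mm high (the two terminals are the top 3 mm); the point is its centre, 24.5 mm above its underside; z up when upright
- bottle_mid (a point): tallest (the one in front of the ledge; a similar one at the very back of the bench is not meant): white round squeeze bottle with a red nozzle, 142 mm high; straight body of 50 mm diameter up to about 80 mm above its underside (good to grip at 75 to 85 mm, leaving about 60 mm above), then a shoulder that rounds in to the red cap, about 27 mm across from 104 to 122 mm, and a thin nozzle above it; the point is its centre, 71 mm above its underside; z up when upright
- pad_1: round black rubber pad, 66 mm diameter, 2 mm thick, one of four in a straight row, 90 mm apart, on a low pale aluminium ledge (it looks almost white; 85 mm wide, 420 mm long, 10 mm high) that is fixed to the bench; origin at the centre of its underside, so its top is 2 mm higher, 12 mm above the bench; its y runs along the row, its x across. It is the last pad at the robot's right end.
- pad_2: round black rubber pad, 66 mm diameter, 2 mm thick, one of four in a straight row, 90 mm apart, on a low pale aluminium ledge (it looks almost white; 85 mm wide, 420 mm long, 10 mm high) that is fixed to the bench; origin at the centre of its underside, so its top is 2 mm higher, 12 mm above the bench; its y runs along the row, its x across. It is the second from the robot's right.
- pad_3: round black rubber pad, 66 mm diameter, 2 mm thick, one of four in a straight row, 90 mm apart, on a low pale aluminium ledge (it looks almost white; 85 mm wide, 420 mm long, 10 mm high) that is fixed to the bench; origin at the centre of its underside, so its top is 2 mm higher, 12 mm above the bench; its y runs along the row, its x across. It is the third from the robot's right.
- pad_4: round black rubber pad, 66 mm diameter, 2 mm thick, one of four in a straight row, 90 mm apart, on a low pale aluminium ledge (it looks almost white; 85 mm wide, 420 mm long, 10 mm high) that is fixed to the bench; origin at the centre of its underside, so its top is 2 mm higher, 12 mm above the bench; its y runs along the row, its x across. It is the last pad at the robot's left end.
- red_stop: red end stop, a fixed block 78 mm across the ledge, 22 mm thick, 20 mm high, at one end of the ledge (62 mm beyond the last pad's centre; it may be at either end; the other end has a grey one); origin at the centre of its underside, 10 mm above the bench

How it is judged (in metres and radians):
At the end, for the whole second after the job is handed in: From the red end stop the pads hold tin, spool, battery, bottle in that order; each one's centre is within 13 mm (horizontally) of its pad's centre, it stands on the pad (height within 5 mm), upright within 0.12 rad, at rest and released (((horizontal distance between red_stop and pad_1 below 0.09 m and horizontal distance between tin_mid and pad_1 below 0.013 m and horizontal distance between spool_mid and pad_2 below 0.013 m and horizontal distance between battery_mid and pad_3 below 0.013 m and horizontal distance between bottle_mid and pad_4 below 0.013 m) or (horizontal distance between red_stop and pad_4 below 0.09 m and horizontal distance between tin_mid and pad_4 below 0.013 m and horizontal distance between spool_mid and pad_3 below 0.013 m and horizontal distance between battery_mid and pad_2 below 0.013 m and horizontal distance between bottle_mid and pad_1 below 0.013 m)) and height (world z) of tin_mid between 0.0175 and 0.0275 m and angle between each of tin_mid, spool_mid, battery_mid, bottle_mid's own z axis and vertical below 0.12 rad and linear speed of each of tin, spool, battery, bottle below 0.02 m/s and contact force between each of tin, spool, battery, bottle and the fingers below 0.05 N and height (world z) of spool_mid between 0.023 and 0.033 m and height (world z) of battery_mid between 0.0315 and 0.0415 m and height (world z) of bottle_mid between 0.078 and 0.088 m); the robot touches nothing.
It fails at once if the bottle is tipped by more than 0.6 rad (angle between bottle_mid's own z axis and vertical above 0.6 rad).
It also fails if it takes over 80 s, if anything falls off the work surface, if the arm or the gripper's body presses on something with over 40 N, if the wrist force passes 120 N, or if a joint passes its speed limit or range.

ROBOT

A 7-joint arm with a two-finger parallel gripper is mounted at the origin on a cart in front of the work surface, level with it; the furniture and walls round the work are solid. World frame = base frame: x ahead of the robot, y to its left, z up, the work surface at z = 0. Lengths are in m, angles in degrees, forces in N, time in s.
With the tool pointing down it reaches from about 0.425 to 0.875 m from the base axis. Payload 4.7 kg.
Tool frame: the origin (TCP) lies between the finger pads; the fingertips stand 22 mm ahead of it and the grasp point (between the pads) lies 3 mm ahead of it (env.tip_reach is the distance from the TCP to the fingertips, in m); z points along the fingers, y is the line along which they close (so a half turn about z gives the same grasp; the last joint's range is limited). The gripper opens to 87 mm and grips with 3 to 60 N. Pads are 19 mm wide; open, the fingers measure 117 mm over their backs; the gripper's body (75 mm by 190 mm) begins 51 mm behind the grasp point.
Start: joints at [70.48, 18.392, -4.016, 83.108, 1.295, 78.541, -3.26], TCP at [0.226, -0.61, 0.245] pointing down, gripper open.
Joint ranges: [-163.93, 163.93], [-17.29, 119.83], [-79.2, 71.16], [3.27, 140.29], [-89.18, 269.18], [5.43, 117.66], [-154.24, 154.24]. Speed limits (degrees/s): [147.25, 147.25, 180, 180, 180, 180, 180].

INTERFACE

Orientations are given as [roll, pitch, yaw] about the fixed x, y, z axes, in that order (R = Rz(yaw) Ry(pitch) Rx(roll)).
In Python, from cell import env gives the robot as it stands.
- The arm moves only by the shell command python3 -m creep 'ROWS' [FORCE]. ROWS is JSON, one flat list of numbers, 7 for each row, row after row: the finger opening in mm, from 0 to 87, then the shift along the tool's x, y, z in units of 30 mm (1.0 is 30 mm), then the turn, a rotation vector about the tool's x, y, z in units of 6 degrees (1.0 is 6 degrees). A call has 1 to 12 rows; each row is the pose to reach, as a shift and turn from the pose commanded when the call began, along the tool's axes at that moment; what a row does not reach only later rows make up. A row lasts 1/10 s, in which the tool goes at most 50 mm and 8.59 degrees, less where a joint would pass 70% of its speed; a pose out of reach is approached as far as the arm can. A call with a gripper value outside its range is refused whole. The fingers move at their own pace and stop on an object; FORCE is the grip in N (left out, the last holds). Time passes only in rows, so rows that repeat a pose let the fingers close. It gives the time, the measured TCP pose, the force, the opening and the grip force at its end, in the units of the state.
- env.get_obs(): the state, without advancing time (a new reading comes with each control period).
- env.read_camera(name): name is "scene" or "top" or "wrist"; returns a dict with "color" (420x560x3 uint8, red, green, blue), "depth" (420x560 float32, m along the optical axis (not along the pixel's ray), 0 where there is no reading), "fovy" (degrees; the focal length in pixels is half the picture's height over the tangent of half this angle, whatever the lens; pixels are square), "cx", "cy" (the principal point, pixels), "R" (3x3) and "t" (3): a world point X has camera coordinates R X + t. Camera axes: x right, y down, z forward; pixel columns grow to the right and rows downward; lengths in m; the calibration is good to about 2 mm. A picture is of the moment at which its call begins.
- env.sign_off(): hands the job in; it is judged then, once.
The state is a dict: "time_s": time; "qpos": joint angles; "joint_velocities": joint speeds; "effort": joint torques, N m; "tool_pos": TCP position; "tool_rot": TCP orientation; "force": force on the tool from outside, world axes, zero at the start; "wrist_torque": the same for the moment, N m; "grip_width": finger opening in m; "grasp_force": force on a finger pad.
Only numpy, scipy, OpenCV 4.12 (cv2) and the standard library are available. Lean on these libraries where they do the work, as an engineer would, in place of code of your own. Each camera call takes 0.05 s, during which the arm holds its last target. There are 200 camera calls.

## Working session

There is one attempt and no reset: what is moved stays moved. The work goes in short steps, Python scripts to look and compute and a shell command to move; the robot and the scene stay as the last step left them, time stands still between calls to the robot, and variables do not carry over. Pictures are saved under pics/ and viewed, at most 14 in all, crops included, and the job is handed in when it is done.

```bash
mkdir -p pics; ls
cat > h.py <<'E'
import numpy as np, cv2
from cell import env
def cap(name,fn=None):
    c=env.read_camera(name)
    if fn: cv2.imwrite('pics/'+fn,c['color'][:,:,::-1])
    return c
def pts(c):
    d=c['depth'];h,w=d.shape;f=h/2/np.tan(np.radians(c['fovy'])/2)
    v,u=np.mgrid[:h,:w]
    P=np.stack([(u-c['cx'])/f*d,(v-c['cy'])/f*d,d],-1)
    return (P-c['t'])@np.array(c['R'])
def proj(c,X):
    p=np.array(c['R'])@np.array(X)+c['t'];f=210/np.tan(np.radians(c['fovy'])/2)
    return p[0]/p[2]*f+c['cx'],p[1]/p[2]*f+c['cy']
E
python3 - <<'E'
from h import *
import pickle
d={n:cap(n,n+'0.png') for n in('top','scene')}
pickle.dump(d,open('d.pkl','wb'))
a=cv2.hconcat([cv2.resize(d[n]['color'],(400,300)) for n in d])
for n in d: print(n,d[n]['fovy'],np.round(-np.array(d[n]['R']).T@d[n]['t'],3),d[n]['cx'],d[n]['cy'])
o=env.get_obs();print({k:np.round(o[k],3) for k in('time_s','tool_pos','tool_rot','grip_width','force')},env.tip_reach)
E
```

```text
pics
top 50.88020213331445 [0.355 0.021 1.06 ] 281.1064611668327 210.26223467936595
scene 46.98857072036195 [-0.19   0.538  0.623] 284.48055044850133 211.78457827785988
{'time_s': np.float64(0.1), 'tool_pos': array([ 0.226, -0.609,  0.244]), 'tool_rot': array([-1.79901e+02,  6.00000e-03,  2.03310e+01]), 'grip_width': np.float64(0.087), 'force': array([-0.031, -0.533,  0.059])} 0.022
```

View pics/top0.png

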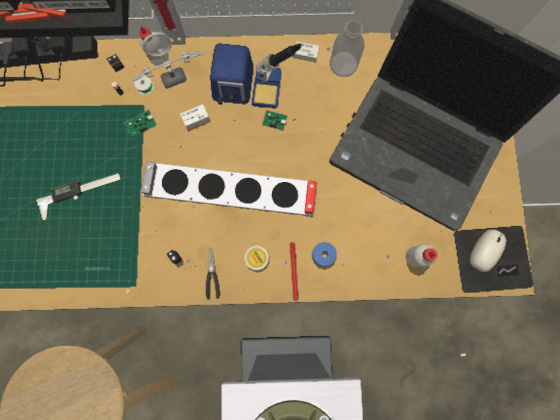

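View pics/scene0.png

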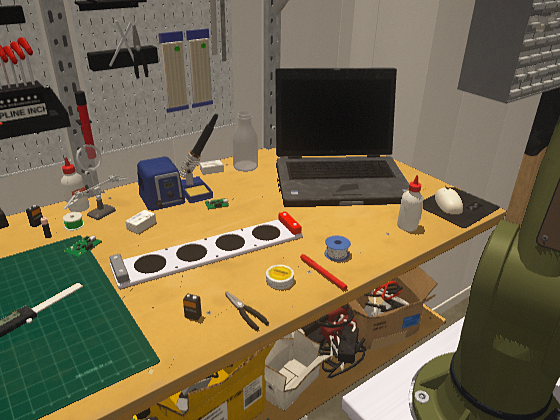

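The top view shows the battery at (175,257), tin (257,258), spool (324,255) and bottle (424,257). The pads run from (175,182) to (285,195), with the red stop on the right at (311,196). So the red end is at pad_1, and pads 1 to 4 take tin, spool, battery, bottle. Next I measure.

Run:
```python
from h import *
import pickle
d=pickle.load(open('d.pkl','rb'));c=d['top'];P=pts(c);g=cv2.cvtColor(c['color'],cv2.COLOR_RGB2GRAY)
H=cv2.cvtColor(c['color'],cv2.COLOR_RGB2HSV)
cs=[]
for u,v in((285,195),(248,190),(211,186),(175,182)):
    m=np.zeros_like(g);m[v-17:v+18,u-17:u+18]=(g<90)[v-17:v+18,u-17:u+18]
    n,l,s,ce=cv2.connectedComponentsWithStats(m);k=l[v,u];Q=P[l==k];q=Q.mean(0);cs.append(q)
    print('pad',np.round(q,4),'diam',2*np.sqrt(s[k,4]/np.pi),ce[k], np.round(np.ptp(Q,0),3))
cs=np.array(cs);print('spacing',np.linalg.norm(np.diff(cs[:,:2],axis=0),axis=1),'yaw',np.degrees(np.arctan2(*(cs[3]-cs[0])[[0,1]])))
def obj(nm,u,v,r,zlo,zhi):
  for n in d:
    c=d[n];P=pts(c)
    # region near expected xy
    w=np.linalg.norm(P[...,:2]-X[nm][:2],axis=-1)<r
    w&=(P[...,2]>zlo)&(P[...,2]<zhi)
    Q=P[w]
    if len(Q)>5:
      (cc,rr)=cv2.minEnclosingCircle(Q[:,:2].astype(np.float32))
      print(nm,n,len(Q),'mean',np.round(Q.mean(0),4),'circ',np.round(cc,4),round(2*rr,4),'rect',np.round(cv2.minAreaRect((Q[:,:2]*1000).astype(np.float32))[1:][0],1),cv2.minAreaRect((Q[:,:2]*1000).astype(np.float32))[2],'zmax',Q[:,2].max().round(3))
P=pts(c);X={k:P[v,u] for k,(u,v) in dict(battery=(175,257),tin=(257,258),spool=(324,250),bottle=(424,257)).items()}
print({k:np.round(v,3) for k,v in X.items()})
obj('tin',0,0,.045,.016,.03);obj('spool',0,0,.045,.025,.04);obj('battery',0,0,.035,.035,.055)
obj('bottle',0,0,.06,.03,.082);obj('bottle',0,0,.06,.102,.124)
```

```text
pad [0.5838 0.0024 0.0184] diam 25.357168021907675 [284.31485149 194.31683168] [0.261 0.061 1.055]
pad [0.5962 0.0908 0.0204] diam 25.43237481489809 [247.6023622  190.12007874] [0.275 0.101 1.054]
pad [0.6106 0.1799 0.0144] diam 25.30690599424961 [211.02385686 185.92445328] [0.287 0.189 1.054]
pad [0.6234 0.2683 0.0168] diam 25.357168021907675 [174.46732673 181.58019802] [0.303 0.279 1.053]
spacing [0.0892459  0.09026843 0.08929754] yaw 8.473841187935903
{'battery': array([0.438, 0.257, 0.05 ]), 'tin': array([0.432, 0.071, 0.021]), 'spool': array([ 0.446, -0.086,  0.03 ]), 'bottle': array([ 0.417, -0.292,  0.108])}
tin top 463 mean [0.4327 0.0722 0.021 ] circ [0.4331 0.0722] 0.0573 rect [54.2 56.4] 88.73389434814453 zmax 0.028
tin scene 426 mean [0.4299 0.0729 0.0203] circ [0.4322 0.0714] 0.0603 rect [54.8 58.7] 55.24583053588867 zmax 0.024
spool top 414 mean [ 0.4365 -0.0867  0.032 ] circ [ 0.4365 -0.0867] 0.0564 rect [53.9 53.8] 89.2432861328125 zmax 0.037
spool scene 299 mean [ 0.4343 -0.087   0.0314] circ [ 0.4344 -0.0891] 0.0594 rect [54.9 55.6] 42.870933532714844 zmax 0.035
battery top 100 mean [0.4398 0.2628 0.0458] circ [0.4398 0.2634] 0.0297 rect [26.1 17.9] 32.716094970703125 zmax 0.053
battery scene 162 mean [0.4363 0.2647 0.0435] circ [0.4395 0.2644] 0.0312 rect [27.9 19.5] 37.834022521972656 zmax 0.05
bottle top 169 mean [ 0.4199 -0.2901  0.0591] circ [ 0.4214 -0.3047] 0.0559 rect [55.5 33. ] 8.221257209777832 zmax 0.082
bottle scene 430 mean [ 0.4123 -0.2933  0.0568] circ [ 0.4197 -0.3049] 0.0532 rect [51.2 33.1] 44.37893295288086 zmax 0.082
bottle top 130 mean [ 0.4219 -0.3021  0.1164] circ [ 0.4224 -0.3042] 0.0278 rect [26.1 26.8] 5.455091953277588 zmax 0.124
bottle scene 114 mean [ 0.4174 -0.3001  0.1136] circ [ 0.4198 -0.3042] 0.0295 rect [26.9 26.3] 31.19111442565918 zmax 0.124
```

```bash
cat >> h.py <<'E'
from scipy.spatial.transform import Rotation as Ro
def ray(c,u,v,z):
    f=210/np.tan(np.radians(c['fovy'])/2);R=np.array(c['R'])
    o=-R.T@c['t'];q=R.T@np.array([(u-c['cx'])/f,(v-c['cy'])/f,1]);return o+q*(z-o[2])/q[2]
def go(p,yaw,tilt=0,frm=None):
    "shift and turn in move units; tilt>0: tool z leans outward along yaw dir+... "
    o=env.get_obs()
    p0,R0=(o['tool_pos'],Ro.from_euler('xyz',o['tool_rot'],degrees=True)) if frm is None else (frm[0],Ro.from_euler('xyz',frm[1],degrees=True))
    R1=Ro.from_euler('z',yaw,degrees=True)*Ro.from_euler('y',-tilt,degrees=True)*Ro.from_euler('x',180,degrees=True)
    s=R0.inv().apply(np.array(p)-p0)/.03
    t=np.degrees((R0.inv()*R1).as_rotvec())/6
    print('shift',np.round(s,2),'turn',np.round(t,2),'rows>=',np.round(max(np.linalg.norm(s)*.6,np.linalg.norm(t)*6/8.59),1))
def st():
    o=env.get_obs();print(o['time_s'],np.round(o['qpos'],1),np.round(o['tool_pos'],4),np.round(o['tool_rot'],1),'w',round(float(o['grip_width']),4),'F',np.round(o['force'],1),o['grasp_force'])
E
python3 - <<'E'
from h import *
import pickle
d=pickle.load(open('d.pkl','rb'));c=d['top']
cs=np.array([ray(c,u,v,.012) for u,v in((284.315,194.317),(247.602,190.12),(211.024,185.924),(174.467,181.58))])
print(cs.round(4));b=np.diff(cs,axis=0);print(np.linalg.norm(b,axis=1))
dr=(cs[3]-cs[0]);dr/=np.linalg.norm(dr);print((cs.mean(0)+np.outer([-.135,-.045,.045,.135],dr)).round(4),np.degrees(np.arctan2(-dr[0],dr[1])))
P=pts(c)
w=(np.linalg.norm(P[...,:2]-[.44,.263],axis=-1)<.035)&(P[...,2]>.035);Q=(P[w][:,:2]*1000).astype(np.float32)
print(cv2.boxPoints(cv2.minAreaRect(Q)))
go((.4355,-.087,.12),81.5)
go((.4355,-.087,.027),81.5,frm=((.4355,-.087,.12),(180,0,81.5)))
E
```

```text
[[0.5852 0.0024 0.012 ]
 [0.5982 0.0914 0.012 ]
 [0.6112 0.1803 0.012 ]
 [0.6246 0.2694 0.012 ]]
[0.08994268 0.08986865 0.09013078]
[[0.5851 0.0023 0.012 ]
 [0.5982 0.0913 0.012 ]
 [0.6114 0.1804 0.012 ]
 [0.6245 0.2694 0.012 ]] -8.400623184736647
[[424.60855 264.119  ]
 [434.2819  249.0606 ]
 [456.25443 263.17545]
 [446.5811  278.23383]]
shift [ 12.61 -13.88   4.14] turn [-2.000e-02 -1.000e-02 -1.019e+01] rows>= 11.5
shift [ 0.  -0.   3.1] turn [0. 0. 0.] rows>= 1.9
```

```bash
python3 -m creep '[87,12.61,-13.88,1.5,0,0,-10.2, 87,12.61,-13.88,1.5,0,0,-10.2, 87,12.61,-13.88,1.5,0,0,-10.2, 87,12.61,-13.88,1.5,0,0,-10.2, 87,12.61,-13.88,1.5,0,0,-10.2, 87,12.61,-13.88,1.5,0,0,-10.2, 87,12.61,-13.88,1.5,0,0,-10.2, 87,12.61,-13.88,1.5,0,0,-10.2, 87,12.61,-13.88,1.5,0,0,-10.2, 87,12.61,-13.88,1.5,0,0,-10.2, 87,12.61,-13.88,1.5,0,0,-10.2, 87,12.61,-13.88,1.5,0,0,-10.2]' 15
python3 - <<'E'
from h import *
st();go((.4355,-.087,.027),81.5)
E
```

```text
time_s: 1.3
tool_pos: [0.4369, -0.0818, 0.1993]
tool_rot: [180.0, -0.1, 82.0]
force: [0.1, -0.7, -0.3]
grip_width: 0.0868
grasp_force: 0.0
1.3 [ 46.1  -4.6 -36.7 113.1  -3.   70.6   2.5] [ 0.4369 -0.0818  0.1993] [ 1.8e+02 -1.0e-01  8.2e+01] w 0.0868 F [ 0.1 -0.7 -0.3] 0.0
shift [-0.19 -0.02  5.74] turn [ 0.   -0.01  0.08] rows>= 3.4
```

```bash
python3 -m creep '[87,0,0,1.5,0,0,0, 87,0,0,3,0,0,0, 87,0,0,3.8,0,0,0, 87,0,0,3.8,0,0,0]'
python3 - <<'E'
from h import *
st();go((.4355,-.087,.027),81.5)
E
```

```text
time_s: 1.7
tool_pos: [0.4325, -0.0867, 0.0821]
tool_rot: [-179.6, -0.1, 81.6]
force: [-0.6, 0.4, 0.1]
grip_width: 0.0873
grasp_force: 0.0
1.7 [ 45.1   4.2 -37.8 120.7   2.9  56.5  -2.7] [ 0.4325 -0.0867  0.0821] [-1.796e+02 -1.000e-01  8.160e+01] w 0.0873 F [-0.6  0.4  0.1] 0.0
shift [0.   0.11 1.84] turn [-0.07 -0.02  0.01] rows>= 1.1
```

```bash
python3 -m creep '[87,0,0.05,1,0,0,0, 87,0,0.05,1.6,0,0,0, 87,0,0.05,1.8,0,0,0, 87,0,0.05,1.8,0,0,0, 20,0,0.05,1.8,0,0,0, 20,0,0.05,1.8,0,0,0, 20,0,0.05,1.8,0,0,0, 20,0,0.05,1.8,0,0,0, 20,0,0.05,1.8,0,0,0, 20,0,0.05,1.8,0,0,0]' 15
python3 - <<'E'
from h import *
st()
E
```

```text
time_s: 2.7
tool_pos: [0.4371, -0.088, 0.0317]
tool_rot: [-180.0, 0.0, 81.5]
force: [-2.1, 0.2, 3.3]
grip_width: 0.0528
grasp_force: 12.8
2.7 [ 43.6   9.8 -37.4 122.7   7.8  49.8  -6.9] [ 0.4371 -0.088   0.0317] [-180.     0.    81.5] w 0.0528 F [-2.1  0.2  3.3] 12.801328391888092
```

```bash
python3 -m creep '[20,0,0,-0.3,0,0,0, 20,0,0,-1,0,0,0, 20,0,0,-2,0,0,0, 20,0,0,-2.5,0,0,0, 20,0,0,-2.5,0,0,0, 20,0,0,-2.5,0,0,0]'
python3 - <<'E'
from h import *
st();go((.5982,.0913,.10),81.6)
cap('wrist','w1.png');cap('scene','s1.png')
E
```

```text
time_s: 3.3
tool_pos: [0.4369, -0.0879, 0.1062]
tool_rot: [-180.0, 0.0, 81.5]
force: [0.1, 1.4, -3.3]
grip_width: 0.0525
grasp_force: 16.2
3.3 [ 45.8   2.3 -38.1 119.2   1.6  59.1  -1.6] [ 0.4369 -0.0879  0.1062] [-180.     0.    81.5] w 0.0525 F [ 0.1  1.4 -3.3] 16.152148485207363
shift [6.7  4.44 0.2 ] turn [-0.    0.   -0.01] rows>= 4.8
```

View pics/w1.png

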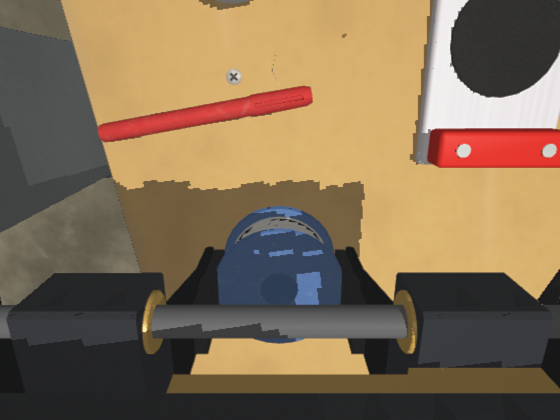

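View pics/s1.png

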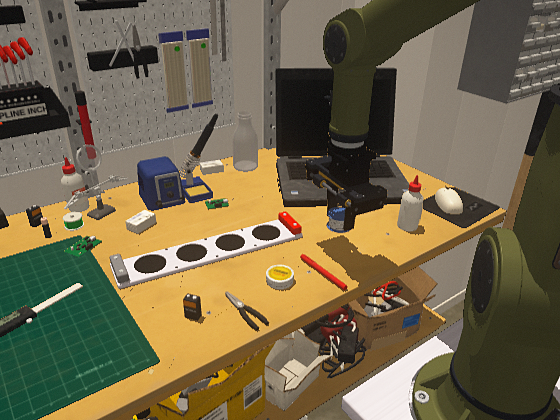

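The spool is held level between the fingers: it sits at about (280,265) in the wrist view and (337,218) in the scene view. I carry it to pad_2.

```bash
python3 -m creep '[20,0.7,0.44,0,0,0,0, 20,1.7,1.1,0,0,0,0, 20,2.7,1.8,0,0,0,0, 20,3.7,2.45,0.1,0,0,0, 20,4.7,3.1,0.1,0,0,0, 20,5.7,3.8,0.2,0,0,0, 20,6.4,4.2,0.2,0,0,0, 20,6.7,4.44,0.2,0,0,0, 20,6.7,4.44,0.2,0,0,0, 20,6.7,4.44,0.2,0,0,0, 20,6.7,4.44,0.2,0,0,0]'
python3 - <<'E'
from h import *
st();go((.5982,.0913,.044),81.6)
E
```

```text
time_s: 4.5
tool_pos: [0.5979, 0.0893, 0.1001]
tool_rot: [-179.9, 0.1, 81.4]
force: [-0.0, -1.3, -2.8]
grip_width: 0.0527
grasp_force: 16.8
4.5 [ 22.9  24.9 -41.9  98.   18.3  64.2 -33. ] [0.5979 0.0893 0.1001] [-1.799e+02  1.000e-01  8.140e+01] w 0.0527 F [-0.  -1.3 -2.8] 16.847976062698535
shift [0.07 0.   1.87] turn [-0.01  0.02 -0.03] rows>= 1.1
```

```bash
python3 -m creep '[20,0.03,0,0.5,0,0,0, 20,0.05,0,1,0,0,0, 20,0.05,0,1.5,0,0,0, 20,0.05,0,1.75,0,0,0, 20,0.05,0,1.87,0,0,0, 20,0.05,0,1.87,0,0,0, 20,0.05,0,1.87,0,0,0, 20,0.05,0,1.87,0,0,0]'
python3 - <<'E'
from h import *
st();go((.5982,.0913,.044),81.6)
E
```

```text
time_s: 5.3
tool_pos: [0.5992, 0.0929, 0.0445]
tool_rot: [180.0, -0.0, 81.5]
force: [-0.4, 0.2, -3.0]
grip_width: 0.0522
grasp_force: 18.1
5.3 [ 21.1  28.7 -40.2 100.2  21.3  58.8 -35.3] [0.5992 0.0929 0.0445] [180.   -0.   81.5] w 0.0522 F [-0.4  0.2 -3. ] 18.066546765399778
shift [-0.06 -0.03  0.02] turn [ 0.01 -0.   -0.01] rows>= 0.0
```

```bash
python3 -m creep '[20,-0.04,0,0.05,0,0,0, 20,-0.04,0,0.06,0,0,0, 64,-0.04,0,0.06,0,0,0, 68,-0.04,0,0.06,0,0,0, 76,-0.04,0,0.06,0,0,0, 80,-0.04,0,0.06,0,0,0, 80,-0.04,0,-0.5,0,0,0, 80,-0.04,0,-1.5,0,0,0, 80,-0.04,0,-3,0,0,0, 80,-0.04,0,-3,0,0,0, 80,-0.04,0,-3,0,0,0]'
python3 - <<'E'
from h import *
st();go((.4328,.0722,.09),81.6);go((.4328,.0722,.026),81.6)
E
```

```text
time_s: 6.4
tool_pos: [0.5999, 0.0919, 0.1369]
tool_rot: [179.8, -0.0, 81.5]
force: [0.4, -0.0, -0.5]
grip_width: 0.0802
grasp_force: 0.0
6.4 [ 23.6  22.8 -42.9  96.   16.7  67.5 -32. ] [0.5999 0.0919 0.1369] [179.8  -0.   81.5] w 0.0802 F [ 0.4 -0.  -0.5] 0.0
shift [-1.47 -5.42  1.54] turn [ 0.04 -0.   -0.01] rows>= 3.5
shift [-1.47 -5.43  3.68] turn [ 0.04 -0.   -0.01] rows>= 4.0
```

```bash
python3 -m creep '[87,-0.4,-1.4,0,0,0,0, 87,-0.8,-2.9,0,0,0,0, 87,-1.2,-4.3,0.5,0,0,0, 87,-1.47,-5.42,1.5,0,0,0, 87,-1.47,-5.42,1.54,0,0,0, 87,-1.47,-5.42,1.54,0,0,0, 87,-1.47,-5.42,1.54,0,0,0]'
python3 - <<'E'
from h import *
st();go((.4328,.0722,.026),81.6)
E
```

```text
time_s: 7.1
tool_pos: [0.4328, 0.0722, 0.0889]
tool_rot: [179.9, -0.1, 81.5]
force: [0.5, 0.2, 0.3]
grip_width: 0.0871
grasp_force: 0.0
7.1 [ 33.9   3.4 -47.3 120.8   3.   56.8 -23.5] [0.4328 0.0722 0.0889] [ 1.799e+02 -1.000e-01  8.150e+01] w 0.0871 F [0.5 0.2 0.3] 0.0
shift [-0.  -0.   2.1] turn [ 0.02 -0.01 -0.01] rows>= 1.3
```

```bash
python3 -m creep '[87,0,0,1,0,0,0, 87,0,0,1.8,0,0,0, 87,0,0,2.1,0,0,0, 87,0,0,2.1,0,0,0, 87,0,0,2.1,0,0,0]'
python3 - <<'E'
from h import *
st();go((.4328,.0722,.026),81.6)
E
```

```text
time_s: 7.6
tool_pos: [0.4327, 0.0725, 0.0261]
tool_rot: [179.9, -0.1, 81.5]
force: [1.2, 0.2, 0.9]
grip_width: 0.0869
grasp_force: 0.0
7.6 [ 31.4  10.9 -46.5 123.6  10.4  49.2 -29.9] [0.4327 0.0725 0.0261] [ 1.799e+02 -1.000e-01  8.150e+01] w 0.0869 F [1.2 0.2 0.9] 0.0
shift [-0.01  0.    0.  ] turn [ 0.01 -0.01 -0.01] rows>= 0.0
```

```bash
python3 -m creep '[20,0,0,0,0,0,0, 20,0,0,0,0,0,0, 20,0,0,0,0,0,0, 20,0,0,0,0,0,0, 20,0,0,0,0,0,0, 20,0,0,0,0,0,0, 20,0,0,-0.5,0,0,0, 20,0,0,-1.5,0,0,0, 20,0,0,-2.5,0,0,0, 20,0,0,-2.5,0,0,0, 20,0,0,-2.5,0,0,0]'
python3 - <<'E'
from h import *
st();go((.5851,.0023,.10),81.6);cap('scene','s2.png')
E
```

```text
time_s: 8.7
tool_pos: [0.4316, 0.0717, 0.1004]
tool_rot: [179.9, 0.0, 81.5]
force: [0.2, -0.5, -0.1]
grip_width: 0.0561
grasp_force: 15.0
8.7 [ 35.1   2.1 -48.1 120.3   1.9  58.3 -22.5] [0.4316 0.0717 0.1004] [179.9   0.   81.5] w 0.0561 F [ 0.2 -0.5 -0.1] 14.999823868274689
shift [-1.53  5.4   0.02] turn [ 0.01  0.01 -0.02] rows>= 3.4
```

View pics/s2.png

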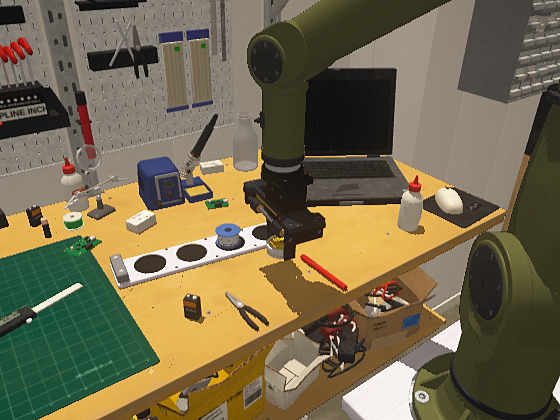

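Spool stands on pad_2 at (228,236); tin is in the gripper at (282,240). I carry it to pad_1.

```bash
python3 -m creep '[20,-0.2,0.7,0,0,0,0, 20,-0.5,1.8,0,0,0,0, 20,-0.8,2.8,0,0,0,0, 20,-1.1,3.9,0,0,0,0, 20,-1.4,4.9,0,0,0,0, 20,-1.53,5.4,0.02,0,0,0, 20,-1.53,5.4,0.02,0,0,0, 20,-1.53,5.4,0.02,0,0,0, 20,-1.53,5.4,0.02,0,0,0]'
python3 - <<'E'
from h import *
st();go((.5851,.0023,.0385),81.6)
E
```

```text
time_s: 9.65
tool_pos: [0.5833, 0.0037, 0.0987]
tool_rot: [-179.9, 0.0, 81.6]
force: [0.1, -0.5, -0.6]
grip_width: 0.0564
grasp_force: 15.0
9.65 [ 32.2  22.4 -42.2 101.1  16.7  63.  -23.9] [0.5833 0.0037 0.0987] [-179.9    0.    81.6] w 0.0564 F [ 0.1 -0.5 -0.6] 15.000011175870895
shift [-0.04  0.07  2.01] turn [-0.02  0.    0.  ] rows>= 1.2
```

```bash
python3 -m creep '[20,-0.02,0.03,0.6,0,0,0, 20,-0.02,0.03,1.2,0,0,0, 20,-0.02,0.03,1.7,0,0,0, 20,-0.02,0.03,1.95,0,0,0, 20,-0.02,0.03,2.01,0,0,0, 20,-0.02,0.03,2.01,0,0,0, 20,-0.02,0.03,2.01,0,0,0]'
python3 - <<'E'
from h import *
st();go((.5851,.0023,.0385),81.6)
E
```

```text
time_s: 10.35
tool_pos: [0.5863, 0.0021, 0.0401]
tool_rot: [179.9, -0.0, 81.5]
force: [-0.3, 0.3, 0.5]
grip_width: 0.0563
grasp_force: 15.0
10.35 [ 30.4  26.8 -40.2 103.3  20.2  57.2 -26.4] [0.5863 0.0021 0.0401] [179.9  -0.   81.5] w 0.0563 F [-0.3  0.3  0.5] 14.99995306134224
shift [ 0.   -0.04  0.05] turn [ 0.01 -0.   -0.01] rows>= 0.0
```

```bash
python3 -m creep '[20,0,-0.03,0.04,0,0,0, 20,0,-0.03,0.05,0,0,0, 64,0,-0.03,0.05,0,0,0, 70,0,-0.03,0.05,0,0,0, 80,0,-0.03,0.05,0,0,0, 80,0,-0.03,0.05,0,0,0, 80,0,-0.03,-0.5,0,0,0, 80,0,-0.03,-1.5,0,0,0, 80,0,-0.03,-3,0,0,0, 80,0,-0.03,-3,0,0,0, 80,0,-0.03,-3,0,0,0]'
python3 - <<'E'
from h import *
st();go((.4402,.2636,.12),32.7);go((.4402,.2636,.12),122.7)
E
```

```text
time_s: 11.45
tool_pos: [0.5861, 0.0022, 0.1318]
tool_rot: [179.8, 0.0, 81.5]
force: [-0.0, -0.0, -0.1]
grip_width: 0.0801
grasp_force: 0.0
11.45 [ 33.2  20.4 -43.1  99.3  15.2  66.  -22.7] [0.5861 0.0022 0.1318] [179.8   0.   81.5] w 0.0801 F [-0.  -0.  -0.1] 0.0
shift [ 7.9  -6.09  0.37] turn [ 0.04 -0.01  8.14] rows>= 6.0
shift [ 7.9  -6.09  0.37] turn [ 0.04  0.02 -6.86] rows>= 6.0
```

```bash
python3 -m creep '[50,1.3,-1,0,0,0,1.2, 50,2.6,-2,0,0,0,2.5, 50,3.9,-3,0,0,0,3.8, 50,5.2,-4,0,0,0,5.1, 50,6.5,-5,0,0,0,6.4, 50,7.9,-6.09,0.3,0,0,7.7, 50,7.9,-6.09,0.37,0,0,8.14, 50,7.9,-6.09,0.37,0,0,8.14, 50,7.9,-6.09,0.37,0,0,8.14, 50,7.9,-6.09,0.37,0,0,8.14]'
python3 - <<'E'
from h import *
st();go((.4402,.2636,.03),32.7)
c=cap('wrist','w3.png');P=pts(c)
w=(np.linalg.norm(P[...,:2]-[.44,.263],axis=-1)<.03)&(P[...,2]>.043)&(P[...,2]<.055);Q=(P[w][:,:2]*1000).astype(np.float32)
print(w.sum());r=cv2.minAreaRect(Q);print(r,cv2.boxPoints(r))
E
```

```text
time_s: 12.45
tool_pos: [0.44, 0.2617, 0.118]
tool_rot: [180.0, 0.0, 32.6]
force: [0.6, -1.5, 0.4]
grip_width: 0.0497
grasp_force: 0.0
12.45 [  9.   12.2 -46.6 109.9  10.   62.1 -99.1] [0.44   0.2617 0.118 ] [180.    0.   32.6] w 0.0497 F [ 0.6 -1.5  0.4] 0.0
shift [ 0.04 -0.05  2.93] turn [ 0.    0.01 -0.02] rows>= 1.8
1109
((439.99853515625, 262.74462890625), (26.525802612304688, 17.722393035888672), 35.651466369628906) [[424.05664 262.21472]
 [434.38617 247.8139 ]
 [455.94043 263.27454]
 [445.6109  277.67535]]
```

View pics/w3.png

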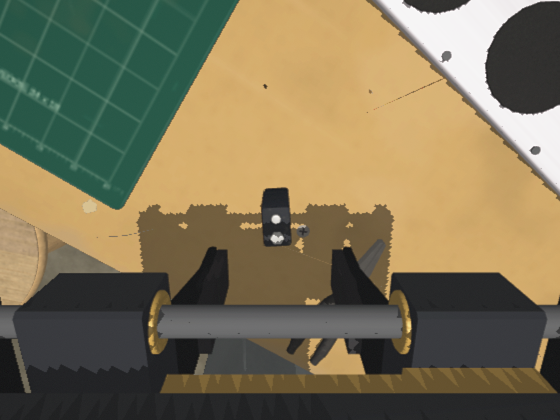

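The battery shows at (275,215) between the fingers, with its long axis at 35.6°. I descend with a small yaw trim.

```bash
python3 -m creep '[50,0.01,-0.02,1,0,0,-0.45, 50,0.01,-0.02,2,0,0,-0.45, 50,0.01,-0.02,2.7,0,0,-0.45, 50,0.01,-0.02,2.93,0,0,-0.45, 50,0.01,-0.02,2.93,0,0,-0.45, 50,0.01,-0.02,2.93,0,0,-0.45, 5,0.01,-0.02,2.93,0,0,-0.45, 5,0.01,-0.02,2.93,0,0,-0.45, 5,0.01,-0.02,2.93,0,0,-0.45, 5,0.01,-0.02,2.93,0,0,-0.45, 5,0.01,-0.02,2.93,0,0,-0.45, 5,0.01,-0.02,2.93,0,0,-0.45]' 15
python3 -m creep '[5,0,0,-0.5,0,0,0, 5,0,0,-1.5,0,0,0, 5,0,0,-2.5,0,0,0, 5,0,0,-2.5,0,0,0, 5,0,0,-2.5,0,0,0]'
python3 - <<'E'
from h import *
st();go((.6114,.1804,.105),81.6)
E
```

```text
time_s: 13.7
tool_pos: [0.439, 0.2641, 0.0305]
tool_rot: [180.0, -0.0, 35.4]
force: [-0.7, 0.1, 1.1]
grip_width: 0.0173
grasp_force: 15.0
time_s: 14.2
tool_pos: [0.4395, 0.2643, 0.1065]
tool_rot: [179.9, -0.1, 35.4]
force: [0.0, -0.2, 0.1]
grip_width: 0.0176
grasp_force: 15.0
14.2 [  9.   13.3 -47.2 110.5  11.2  60.8 -97.5] [0.4395 0.2643 0.1065] [ 1.799e+02 -1.000e-01  3.540e+01] w 0.0176 F [ 0.  -0.2  0.1] 14.999938737018965
shift [3.05 5.6  0.06] turn [ 0.02 -0.01 -7.7 ] rows>= 5.4
```

```bash
python3 -m creep '[5,0.4,0.7,0,0,0,-1, 5,0.9,1.6,0,0,0,-2.2, 5,1.4,2.5,0,0,0,-3.4, 5,1.9,3.4,0,0,0,-4.6, 5,2.4,4.3,0,0,0,-5.8, 5,2.8,5.1,0,0,0,-7, 5,3.05,5.6,0,0,0,-7.7, 5,3.05,5.6,0.06,0,0,-7.7, 5,3.05,5.6,0.06,0,0,-7.7, 5,3.05,5.6,0.06,0,0,-7.7, 5,3.05,5.6,0.06,0,0,-7.7]'
python3 - <<'E'
from h import *
st();go((.6114,.1804,.0427),81.6)
E
```

```text
time_s: 15.3
tool_pos: [0.6096, 0.1813, 0.1036]
tool_rot: [-180.0, 0.0, 81.7]
force: [-0.1, -0.5, -0.6]
grip_width: 0.0173
grasp_force: 15.0
15.3 [ 17.3  30.4 -47.5  93.1  23.8  67.2 -44. ] [0.6096 0.1813 0.1036] [-180.     0.    81.7] w 0.0173 F [-0.1 -0.5 -0.6] 14.999937320826575
shift [-0.02  0.06  2.03] turn [-0.    0.    0.01] rows>= 1.2
```

```bash
python3 -m creep '[5,0,0.03,0.6,0,0,0, 5,0,0.03,1.2,0,0,0, 5,0,0.03,1.7,0,0,0, 5,0,0.03,1.95,0,0,0, 5,0,0.03,2.03,0,0,0, 5,0,0.03,2.03,0,0,0, 5,0,0.03,2.03,0,0,0]'
python3 - <<'E'
from h import *
st();go((.6114,.1804,.0427),81.6)
E
```

```text
time_s: 16.0
tool_pos: [0.6117, 0.1801, 0.0422]
tool_rot: [-180.0, -0.0, 81.6]
force: [0.7, 0.3, -1.3]
grip_width: 0.0174
grasp_force: 15.0
16.0 [ 15.8  34.3 -45.2  95.4  27.   61.8 -46. ] [0.6117 0.1801 0.0422] [-180.    -0.    81.6] w 0.0174 F [ 0.7  0.3 -1.3] 14.99993210658431
shift [ 0.01 -0.01 -0.02] turn [-0. -0. -0.] rows>= 0.0
```

```bash
python3 -m creep '[5,0,0,0.02,0,0,0, 24,0,0,0.02,0,0,0, 30,0,0,0.02,0,0,0, 50,0,0,0.02,0,0,0, 50,0,0,0.02,0,0,0, 50,0,0,-0.5,0,0,0, 50,0,0,-2,0,0,0, 50,0,0,-3.5,0,0,0, 50,0,0,-5,0,0,0, 50,0,0,-6.5,0,0,0, 50,0,0,-6.5,0,0,0, 50,0,0,-6.5,0,0,0]'
python3 - <<'E'
from h import *
st();go((.45,-.33,.33),30,50)
c=cap('top','t4.png');P=pts(c)
g=cv2.cvtColor(c['color'],cv2.COLOR_RGB2GRAY)
for nm,X,lo,hi in(('tin',(.5851,.0023),.028,.04),('spool',(.5982,.0913),.038,.05),('bat',(.6114,.1804),.05,.068)):
    w=(np.linalg.norm(P[...,:2]-X,axis=-1)<.04)&(P[...,2]>lo)&(P[...,2]<hi);Q=P[w]
    if w.sum()>5: print(nm,w.sum(),np.round(cv2.minEnclosingCircle(Q[:,:2].astype(np.float32))[0]-np.array(X),4),Q.mean(0).round(4))
E
```

```text
time_s: 17.2
tool_pos: [0.6123, 0.1806, 0.2401]
tool_rot: [179.8, -0.1, 81.6]
force: [-0.3, -0.1, 0.6]
grip_width: 0.0499
grasp_force: 0.0
17.2 [ 19.2  24.3 -50.6  84.1  18.9  80.2 -40.4] [0.6123 0.1806 0.2401] [ 1.798e+02 -1.000e-01  8.160e+01] w 0.0499 F [-0.3 -0.1  0.6] 0.0
shift [-17.62  -2.86  -3.02] turn [-3.72  7.72  8.04] rows>= 10.9
tin 441 [ 0.0006 -0.0001] [0.5848 0.0026 0.0328]
```

View pics/t4.png

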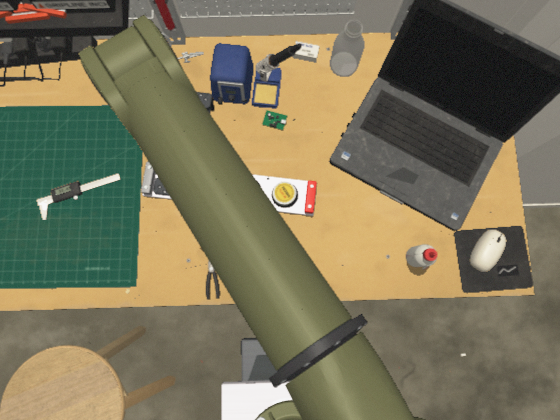

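The tin is centred on pad_1 at (285,194) and the bottle is untouched at (424,257). The arm hides the rest. Next is the tilted bottle approach.

```bash
python3 -m creep '[87,-1.5,-0.2,-2,-0.3,0.65,0.67, 87,-3,-0.5,-3,-0.6,1.3,1.34, 87,-4.5,-0.7,-3,-0.93,1.9,2, 87,-6,-1,-3,-1.25,2.6,2.7, 87,-7.5,-1.2,-3,-1.55,3.2,3.35, 87,-9,-1.5,-3,-1.86,3.86,4.02, 87,-10.5,-1.7,-3,-2.2,4.5,4.7, 87,-12,-2,-3,-2.5,5.15,5.36, 87,-13.5,-2.2,-3,-2.8,5.8,6.03, 87,-15,-2.4,-3,-3.1,6.4,6.7, 87,-16.5,-2.7,-3,-3.4,7.1,7.4, 87,-17.62,-2.86,-3.02,-3.72,7.72,8.04]' 20
python3 -m creep '[87,0,0,0,0,0,0, 87,0,0,0,0,0,0, 87,0,0,0,0,0,0]'
python3 - <<'E'
from h import *
st();z=np.array([.663,.383,-.643]);g=np.array([.421,-.3043,.077])
go((.45,-.33,.33),30,50);go(g-.203*z,30,50)
E
```

```text
time_s: 18.45
tool_pos: [0.4472, -0.3335, 0.3264]
tool_rot: [-179.6, -49.9, 29.3]
force: [0.7, -0.2, -0.1]
grip_width: 0.0871
grasp_force: 0.0
time_s: 18.75
tool_pos: [0.4501, -0.3287, 0.3278]
tool_rot: [-179.8, -49.8, 30.0]
force: [0.8, -0.7, -0.0]
grip_width: 0.0868
grasp_force: 0.0
18.75 [ 78.3   3.9 -17.5 105.  -49.9  78.6  14.7] [ 0.4501 -0.3287  0.3278] [-179.8  -49.8   30. ] w 0.0868 F [ 0.8 -0.7 -0. ] 0.0
shift [ 0.04  0.03 -0.07] turn [-0.03  0.03  0.  ] rows>= 0.1
shift [-6.69 -1.2  -1.7 ] turn [-0.03  0.03  0.  ] rows>= 4.2
```

Reachable with good joint margins. Now to the pre-grasp pose, with another look at the bottle.

```bash
python3 -m creep '[87,-1.3,-0.2,-1,0,0,0, 87,-2.7,-0.5,-1.7,0,0,0, 87,-4,-0.7,-1.7,0,0,0, 87,-5.3,-1,-1.7,0,0,0, 87,-6.69,-1.2,-1.7,0,0,0, 87,-6.69,-1.2,-1.7,0,0,0, 87,-6.69,-1.2,-1.7,0,0,0, 87,-6.69,-1.2,-1.7,0,0,0]'
python3 - <<'E'
from h import *
st();z=np.array([.663,.383,-.643])
c=cap('wrist','w5.png');P=pts(c)
for a,b in((.102,.122),(.03,.08)):
  w=(np.linalg.norm(P[...,:2]-[.421,-.304],axis=-1)<.05)&(P[...,2]>a)&(P[...,2]<b);Q=P[w]
  if w.sum()>5:
    from scipy.optimize import least_squares
    r=least_squares(lambda p:np.hypot(Q[:,0]-p[0],Q[:,1]-p[1])-p[2],[.42,-.3,.02],loss='soft_l1',f_scale=.002).x;print(w.sum(),r.round(4))
g=np.array([.421,-.3043,.077])
go(g-.203*z,30,50);go(g-.003*z,30,50)
E
```

```text
time_s: 19.55
tool_pos: [0.2874, -0.3827, 0.2094]
tool_rot: [179.9, -49.8, 30.3]
force: [1.4, -0.4, -0.2]
grip_width: 0.0873
grasp_force: 0.0
19.55 [ 88.6  10.9  -8.7 111.7 -44.8  82.3  36.5] [ 0.2874 -0.3827  0.2094] [179.9 -49.8  30.3] w 0.0873 F [ 1.4 -0.4 -0.2] 0.0
765 [ 0.4206 -0.3077  0.0112]
1347 [ 0.4225 -0.3094  0.0244]
shift [-0.05 -0.04  0.03] turn [-0.02  0.04  0.03] rows>= 0.0
shift [-0.03 -0.03  6.7 ] turn [-0.02  0.04  0.03] rows>= 4.0
```

View pics/w5.png

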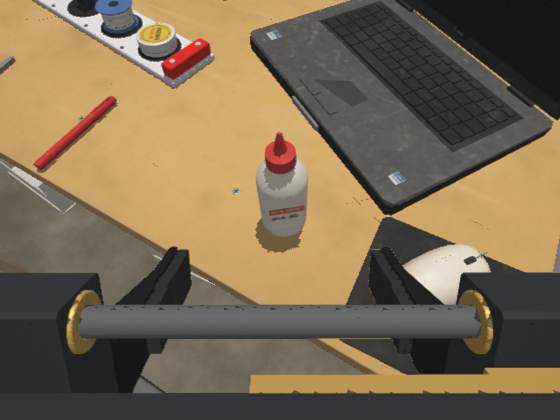

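Bottle at (282,190) is centred between the fingers. I advance along the tool axis.

```bash
python3 -m creep '[87,0,0.02,1.3,0,0,0, 87,0,0.02,2.6,0,0,0, 87,0,0.02,3.9,0,0,0, 87,0,0.02,5,0,0,0, 87,0,0.02,5.8,0,0,0, 87,0,0.02,6.4,0,0,0, 87,0,0.02,6.7,0,0,0, 87,0,0.02,6.7,0,0,0, 87,0,0.02,6.7,0,0,0]'
python3 - <<'E'
from h import *
st();z=np.array([.663,.383,-.643]);g=np.array([.4212,-.306,.077])
go(g-.003*z,30,50);cap('scene','s6.png')
E
```

```text
time_s: 20.5
tool_pos: [0.4189, -0.3078, 0.079]
tool_rot: [179.9, -49.8, 30.0]
force: [0.2, 0.5, 0.0]
grip_width: 0.087
grasp_force: 0.0
20.5 [ 78.7  19.2 -16.6 120.9 -54.6  58.9  40.2] [ 0.4189 -0.3078  0.079 ] [179.9 -49.8  30. ] w 0.087 F [0.2 0.5 0. ] 0.0
shift [ 0.01 -0.01  0.02] turn [0.   0.04 0.01] rows>= 0.0
```

View pics/s6.png

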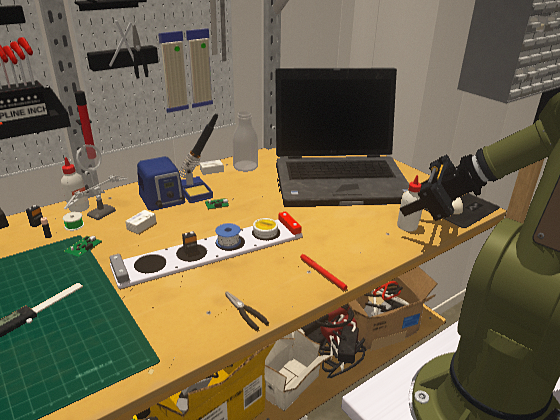

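Tin, spool and battery stand on pads 1 to 3, and the fingers straddle the bottle at (410,205). I grip, then lift straight up.

```bash
python3 -m creep '[30,0,0,0,0,0,0, 30,0,0,0,0,0,0, 30,0,0,0,0,0,0, 30,0,0,0,0,0,0, 30,0,0,0,0,0,0, 30,0,0,0,0,0,0, 30,0,0,0,0,0,0, 30,0,0,0,0,0,0]' 25
python3 -m creep '[30,0.13,0,-0.1,0,0,0, 30,0.38,0,-0.32,0,0,0, 30,0.76,0,-0.64,0,0,0, 30,1.15,0,-0.96,0,0,0, 30,1.53,0,-1.29,0,0,0, 30,1.53,0,-1.29,0,0,0, 30,1.53,0,-1.29,0,0,0]'
python3 - <<'E'
from h import *
st();z=np.array([.663,.383,-.643]);g=np.array([.6245,.2694,.077+.065])
go(g-.003*z,30,50);c=cap('scene','s7.png')
cv2.imwrite('pics/s7c.png',cv2.resize(c['color'][120:260,340:520,::-1],None,fx=3,fy=3))
E
```

```text
time_s: 21.35
tool_pos: [0.4187, -0.3071, 0.0782]
tool_rot: [-179.9, -49.8, 29.9]
force: [0.4, -0.7, -0.8]
grip_width: 0.0478
grasp_force: 24.7
time_s: 22.05
tool_pos: [0.4187, -0.3073, 0.1387]
tool_rot: [179.9, -49.7, 30.1]
force: [0.2, -0.6, -0.4]
grip_width: 0.0478
grasp_force: 24.7
22.05 [ 78.8  12.9 -16.5 119.5 -53.1  64.1  34.1] [ 0.4187 -0.3073  0.1387] [179.9 -49.7  30.1] w 0.0478 F [ 0.2 -0.6 -0.4] 24.692041761009023
shift [ 10.14 -13.22  11.69] turn [0.   0.04 0.01] rows>= 12.2
```

View pics/s7c.png

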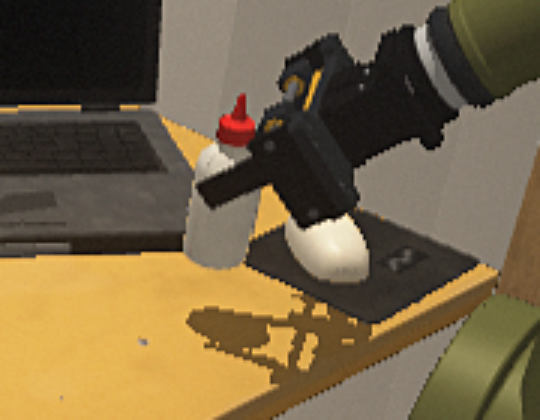

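The bottle is held upright and clear of the bench (crop (220,190)). I carry it in two halves, raised enough to clear the battery.

```bash
python3 -m creep '[30,0.5,-0.4,0.18,0,0,0, 30,1.2,-0.93,0.4,0,0,0, 30,2,-1.59,0.7,0,0,0, 30,2.74,-2.25,1.13,0,0,0, 30,3.25,-2.91,1.71,0,0,0, 30,3.76,-3.57,2.3,0,0,0, 30,4.26,-4.23,2.88,0,0,0, 30,4.77,-4.89,3.47,0,0,0, 30,5.28,-5.55,4.05,0,0,0, 30,5.79,-6.21,4.63,0,0,0, 30,6.09,-6.61,4.99,0,0,0, 30,6.09,-6.61,4.99,0,0,0]'
python3 - <<'E'
from h import *
st();z=np.array([.663,.383,-.643]);g=np.array([.6245,.2694,.077+.105])
go(g-.003*z,30,50)
E
```

```text
time_s: 23.3
tool_pos: [0.5204, -0.0163, 0.1806]
tool_rot: [-179.9, -49.7, 30.2]
force: [-0.4, 0.5, -0.3]
grip_width: 0.048
grasp_force: 24.7
23.3 [ 62.  -11.2 -36.3 135.8 -73.8  47.4  16. ] [ 0.5204 -0.0163  0.1806] [-179.9  -49.7   30.2] w 0.048 F [-0.4  0.5 -0.3] 24.692788979737088
shift [ 5.07 -6.48  5.83] turn [-0.05  0.05  0.02] rows>= 6.0
```

```bash
python3 -m creep '[30,0.3,-0.4,0.35,0,0,0, 30,0.8,-1,0.9,0,0,0, 30,1.3,-1.62,1.46,0,0,0, 30,1.6,-2,1.8,0,0,0, 30,1.6,-2,1.8,0,0,0]'
python3 - <<'E'
from h import *
st();z=np.array([.663,.383,-.643]);g=np.array([.6245,.2694,.077+.105])
go(g-.003*z,30,50)
E
```

```text
time_s: 23.8
tool_pos: [0.5534, 0.0705, 0.1831]
tool_rot: [-179.9, -49.8, 30.1]
force: [0.2, -0.8, -1.1]
grip_width: 0.048
grasp_force: 24.7
23.8 [ 55.8 -12.3 -45.1 135.1 -79.3  37.5   9.1] [0.5534 0.0705 0.1831] [-179.9  -49.8   30.1] w 0.048 F [ 0.2 -0.8 -1.1] 24.692938240477815
shift [ 3.44 -4.54  4.04] turn [-0.03  0.04  0.01] rows>= 4.2
```

```bash
cat > fit.py <<'E'
import numpy as np, itertools
from scipy.spatial.transform import Rotation as Ro
from scipy.optimize import least_squares
D="""70.48 18.392 -4.016 83.108 1.295 78.541 -3.26 .226 -.61 .245 180 0 20.33
46.1 -4.6 -36.7 113.1 -3 70.6 2.5 .4369 -.0818 .1993 180 -.1 82
45.1 4.2 -37.8 120.7 2.9 56.5 -2.7 .4325 -.0867 .0821 -179.6 -.1 81.6
22.9 24.9 -41.9 98 18.3 64.2 -33 .5979 .0893 .1001 -179.9 .1 81.4
31.4 10.9 -46.5 123.6 10.4 49.2 -29.9 .4327 .0725 .0261 179.9 -.1 81.5
9 12.2 -46.6 109.9 10 62.1 -99.1 .44 .2617 .118 180 0 32.6
17.3 30.4 -47.5 93.1 23.8 67.2 -44 .6096 .1813 .1036 180 0 81.7
78.3 3.9 -17.5 105 -49.9 78.6 14.7 .4501 -.3287 .3278 -179.8 -49.8 30
88.6 10.9 -8.7 111.7 -44.8 82.3 36.5 .2874 -.3827 .2094 179.9 -49.8 30.3
78.7 19.2 -16.6 120.9 -54.6 58.9 40.2 .4189 -.3078 .079 179.9 -49.8 30
62 -11.2 -36.3 135.8 -73.8 47.4 16 .5204 -.0163 .1806 -179.9 -49.7 30.2
55.8 -12.3 -45.1 135.1 -79.3 37.5 9.1 .5534 .0705 .1831 -179.9 -49.8 30.1"""
D=np.array([l.split() for l in D.split('\n')],float)
def fk(q,s,p):
    q=np.radians(q);T=np.zeros(3);R=Ro.identity();ax='zyzyzyz';sg=[s[0],1,s[1],1,s[2],1,s[3]]
    L=[p[0],p[1],0,p[2],0,p[3],0];T=np.array([0,0,p[4]]);off=[p[5],p[6],p[7],p[8],p[9],p[10],p[11]]
    for i in range(7):
        R=R*Ro.from_euler(ax[i],sg[i]*q[i]+off[i])
        if i in(1,3,5): T=T+R.apply([0,0,p[(1,3,5).index(i)]])
    return T+p[3]*R.apply([1,0,0])*0,R
def res(p,s):
    out=[]
    for d in D:
        T,R=fk(d[:7],s,p);Rm=Ro.from_euler('xyz',d[10:],degrees=True)
        out+=list((T-d[7:10])*10)+list((R.inv()*Rm).as_rotvec())
    return np.array(out)
if __name__=='__main__':
    best=None
    for s in itertools.product([1,-1],repeat=4):
      for o in(0,np.pi/2,-np.pi/2,np.pi):
        p0=[.4,.4,.2,0,.35]+[0]*6+[o];r=least_squares(res,p0,args=(s,),max_nfev=40)
        if best is None or r.cost<best[0]: best=(r.cost,s,r.x)
    print(best[0],best[1],best[2].round(4));np.savez('k.npz',s=best[1],p=best[2])
E
timeout 500 python3 fit.py
```

```text
0.014571835265771058 (-1, -1, -1, -1) [ 4.76000e-01  5.10700e-01  3.38900e-01  8.08787e+01  2.41200e-01
 -4.30000e-03 -1.10000e-03 -3.06000e-02  1.44000e-02 -1.18000e-02
  6.00000e-04  1.54400e+00]
```

```bash
cat > sim.py <<'E'
import numpy as np
from fit import fk
from scipy.spatial.transform import Rotation as Ro
from h import env
k=np.load('k.npz');s,p=k['s'],k['p']
def err(q,T,R):
    t,r=fk(q,s,p);return np.r_[T-t,.3*(R*r.inv()).as_rotvec()]
def sim(q,way,n=15):
    lo=q.copy();hi=q.copy();T0,R0=fk(q,s,p)
    for T,yaw in way:
        R1=Ro.from_euler('z',yaw,degrees=True)*Ro.from_euler('y',-50,degrees=True)*Ro.from_euler('x',180,degrees=True)
        dv=(R1*R0.inv()).as_rotvec()
        for f in np.linspace(0,1,n+1)[1:]:
            for _ in range(2):
                a=(T0+f*(T-T0),Ro.from_rotvec(f*dv)*R0);e=err(q,*a)
                J=np.array([(err(q+np.eye(7)[i]*.1,*a)-e)/.1 for i in range(7)]).T
                q=q-np.linalg.pinv(J)@e
            lo=np.minimum(lo,q);hi=np.maximum(hi,q)
        T0,R0=T,R1
    return q,lo,hi
if __name__=='__main__':
    q0=np.array(env.get_obs()['qpos'])
    for yaw in(30,15,0,-20,45,60,80):
        z=np.array([np.sin(np.radians(50))*np.cos(np.radians(yaw)),np.sin(np.radians(50))*np.sin(np.radians(yaw)),-.643])
        g=np.array([.6245,.2694,0])
        q,lo,hi=sim(q0,[(g+[0,0,.182]-.003*z,yaw),(g+[0,0,.09]-.003*z,yaw)])
        print(yaw,q.round(0),'lo',lo.round(0),'hi',hi.round(0))
E
python3 sim.py
```

```text
30 [ 43.  30. -72. 128. -51. -18. -17.] lo [ 40. -12. -73. 125. -82. -18. -23.] hi [ 56.  30. -45. 135. -51.  38.   9.]
15 [ 131.  -13. -161.  128.  -35.  -12.  -69.] lo [  50.  -19. -161.  125.  -84.  -12.  -69.] hi [131.  -8. -45. 135. -35.  38.   9.]
0 [  80.  -40. -107.  124.  -87.    6.  -53.] lo [  51.  -50. -107.  121.  -87.    6.  -71.] hi [ 80. -12. -45. 136. -69.  38.   9.]
-20 [  74.  -77.  -90.  115.  -65.   37. -108.] lo [  51.  -77.  -90.  112.  -85.   12. -108.] hi [ 74. -12. -45. 136. -59.  44.   9.]
45 [ 51.  36. -73. 125. -74.  -3.  25.] lo [ 43. -12. -73. 122. -79.  -3.  -1.] hi [ 56.  36. -45. 135. -65.  38.  25.]
60 [ 41.  29. -54. 118. -57.  22.  16.] lo [ 41. -12. -54. 116. -79.  22.   4.] hi [ 56.  29. -45. 135. -54.  38.  16.]
80 [ 36.  35. -48. 107. -39.  41.  15.] lo [ 36. -12. -51. 104. -79.  38.   9.] hi [ 56.  35. -45. 135. -39.  49.  15.]
```

Run:
```python
from h import *
from sim import sim
y=np.radians(76);z=np.array([.766*np.cos(y),.766*np.sin(y),-.643]);g=np.array([.6245,.2694,.182]);go(g-.003*z,76,50)
q=np.array(env.get_obs()['qpos'])
q,lo,hi=sim(q,[(g-.003*z,76),(g-[0,0,.092]-.003*z,76)]);print(q.round(),lo.round(),hi.round())
```

```text
shift [ 3.46 -4.49  4.05] turn [ 5.83  0.03 -4.93] rows>= 5.3
[ 37.  34. -48. 109. -42.  38.  15.] [ 37. -12. -52. 107. -79.  38.   8.] [ 56.  34. -45. 135. -42.  46.  15.]
```

```bash
python3 -m creep '[30,0.2,-0.22,0.2,0.3,0,-0.25, 30,0.5,-0.65,0.6,0.87,0,-0.74, 30,0.86,-1.12,1.01,1.46,0,-1.23, 30,1.2,-1.57,1.42,2.04,0,-1.72, 30,1.56,-2.02,1.82,2.62,0,-2.22, 30,1.9,-2.47,2.23,3.2,0,-2.71, 30,2.25,-2.92,2.63,3.79,0,-3.2, 30,2.6,-3.37,3.04,4.37,0,-3.7, 30,2.94,-3.82,3.44,4.96,0,-4.19, 30,3.29,-4.27,3.85,5.54,0,-4.68, 30,3.46,-4.49,4.05,5.83,0,-4.93, 30,3.46,-4.49,4.05,5.83,0,-4.93]'
python3 -m creep '[30,0,0,0,0,0,0, 30,0,0,0,0,0,0, 30,0,0,0,0,0,0]'
cat > m.py <<'E'
from h import *
from scipy.optimize import least_squares
st();T=env.get_obs()['tool_pos']
y=np.radians(76);z=np.array([.766*np.cos(y),.766*np.sin(y),-.643]);b0=T+.003*z;base=b0[2]-.0775
for n in('top','scene'):
  c=cap(n,'x_%s_%d.png'%(n,base*1000));P=pts(c);H=cv2.cvtColor(c['color'],cv2.COLOR_RGB2HSV)
  near=np.linalg.norm(P[...,:2]-b0[:2],axis=-1)<.045
  red=((H[...,0]<8)|(H[...,0]>172))&(H[...,1]>130)
  for nm,w in(('cap',near&red&(P[...,2]>base+.1)&(P[...,2]<base+.124)),('body',near&(P[...,2]>base+.005)&(P[...,2]<base+.06))):
    Q=P[w]
    if len(Q)<20: print(n,nm,len(Q));continue
    r0=.0135 if nm=='cap' else .025
    r=least_squares(lambda p:np.hypot(Q[:,0]-p[0],Q[:,1]-p[1])-r0,b0[:2],loss='soft_l1',f_scale=.002).x
    print(n,nm,len(Q),r.round(4),'z',Q[:,2].min().round(3),Q[:,2].max().round(3))
  if n=='scene':
    u,v=map(int,proj(c,b0));cv2.imwrite('pics/crop_%d.png'%(base*1000),cv2.resize(c['color'][max(0,v-90):v+90,max(0,u-110):u+110,::-1],None,fx=3,fy=3))
print('bottle est',b0.round(4))
go(np.array([.6245,.2694,.089])-.003*z,76,50)
E
python3 m.py; ls pics
```

```text
time_s: 25.0
tool_pos: [0.626, 0.2646, 0.1832]
tool_rot: [-179.8, -49.9, 75.7]
force: [0.0, -1.4, -0.5]
grip_width: 0.0481
grasp_force: 24.7
time_s: 25.3
tool_pos: [0.6243, 0.2641, 0.1837]
tool_rot: [-179.9, -49.8, 75.7]
force: [-0.7, -0.3, -0.2]
grip_width: 0.0479
grasp_force: 24.7
25.3 [ 37.4  24.3 -48.4 106.1 -41.1  45.8   6.8] [0.6243 0.2641 0.1837] [-179.9  -49.8   75.7] w 0.0479 F [-0.7 -0.3 -0.2] 24.69267443404533
top cap 119 [0.6249 0.27  ] z 0.214 0.227
top body 0
scene cap 174 [0.625  0.2673] z 0.207 0.228
scene body 649 [0.6284 0.2668] z 0.109 0.164
bottle est [0.6248 0.2664 0.1817]
shift [-2.32 -0.03  2.06] turn [ 0.03  0.04 -0.03] rows>= 1.9
crop_104.png
s1.png
s2.png
s6.png
s7.png
s7c.png
scene0.png
t4.png
top0.png
w1.png
w3.png
w5.png
x_scene_104.png
x_top_104.png
```

```bash
python3 -m creep '[30,-0.3,0,0.25,0,0,0, 30,-0.8,0,0.68,0,0,0, 30,-1.3,0,1.11,0,0,0, 30,-1.75,0,1.5,0,0,0, 30,-2.05,0,1.76,0,0,0, 30,-2.22,0,1.92,0,0,0, 30,-2.31,0,1.99,0,0,0, 30,-2.31,0,1.99,0,0,0, 30,-2.31,0,1.99,0,0,0]'
python3 m.py
```

```text
time_s: 26.3
tool_pos: [0.625, 0.2664, 0.0933]
tool_rot: [180.0, -49.8, 75.8]
force: [0.5, -0.5, -0.5]
grip_width: 0.0478
grasp_force: 24.7
26.3 [ 35.6  33.4 -47.1 108.6 -40.5  37.4  13.6] [0.625  0.2664 0.0933] [180.  -49.8  75.8] w 0.0478 F [ 0.5 -0.5 -0.5] 24.692951668985188
top cap 98 [0.6264 0.2722] z 0.126 0.138
top body 2
scene cap 159 [0.6257 0.2692] z 0.115 0.138
scene body 549 [0.6291 0.2688] z 0.019 0.074
bottle est [0.6256 0.2687 0.0914]
shift [-0.05 -0.04  0.07] turn [ 0.03  0.03 -0.02] rows>= 0.1
```

```bash
ls -t pics | head -3; cp "pics/$(ls -t pics | grep crop | head -1)" pics/view.png
```

```text
crop_13.png
x_scene_13.png
x_top_13.png
```

View pics/view.png

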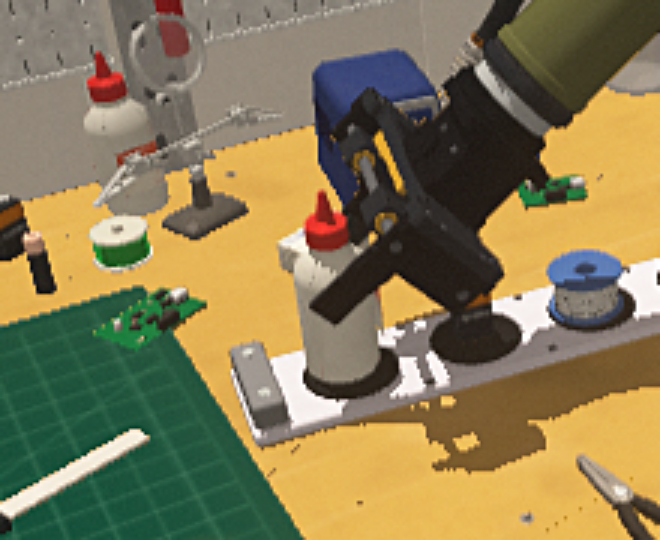

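The bottle hangs upright just above pad_4 (crop (340,380)). The battery under the wrist at (470,310) is clear. I set down the last 3 mm.

```bash
python3 -m creep '[30,-0.03,0,0.03,0,0,0, 30,-0.06,0,0.05,0,0,0, 30,-0.08,0,0.065,0,0,0, 30,-0.08,0,0.065,0,0,0, 30,-0.08,0,0.065,0,0,0]'
python3 - <<'E'
from h import *
st()
E
```

```text
time_s: 26.9
tool_pos: [0.6249, 0.2666, 0.0902]
tool_rot: [-180.0, -49.9, 75.8]
force: [-0.5, -0.5, 4.1]
grip_width: 0.0478
grasp_force: 24.7
26.9 [ 35.5  33.7 -47.1 108.7 -40.5  37.2  13.8] [0.6249 0.2666 0.0902] [-180.   -49.9   75.8] w 0.0478 F [-0.5 -0.5  4.1] 24.719616731163114
```

Contact at 4 N, so the bottle is on the pad. I release slowly and withdraw along the tool axis.

```bash
python3 -m creep '[52,0,0,0,0,0,0, 56,0,0,0,0,0,0, 64,0,0,0,0,0,0, 72,0,0,0,0,0,0, 80,0,0,0,0,0,0, 84,0,0,0,0,0,0, 84,0,0,0,0,0,0, 84,0,0,-0.5,0,0,0, 84,0,0,-1.2,0,0,0, 84,0,0,-2,0,0,0, 84,0,0,-3,0,0,0, 84,0,0,-4,0,0,0]'
python3 -m creep '[84,2,0,-2,0,0,0, 84,3,0,-3,0,0,0, 84,4.5,0,-3.5,0,0,0, 84,4.5,-1,-3.5,0,0,0, 84,4.5,-1,-3.5,0,0,0]'
python3 - <<'E'
from h import *
st();go((.35,-.35,.36),30,50)
E
```

```text
time_s: 28.1
tool_pos: [0.6016, 0.176, 0.1681]
tool_rot: [-180.0, -49.8, 75.8]
force: [0.2, 0.6, -0.2]
grip_width: 0.0841
grasp_force: 0.0
time_s: 28.6
tool_pos: [0.5732, 0.1943, 0.3419]
tool_rot: [179.4, -49.7, 76.5]
force: [-0.4, 0.2, -0.8]
grip_width: 0.0839
grasp_force: 0.0
28.6 [ 52.8   6.  -51.3 103.  -47.6  68.8   4.7] [0.5732 0.1943 0.3419] [179.4 -49.7  76.5] w 0.0839 F [-0.4  0.2 -0.8] 0.0
shift [-12.09  -2.86 -15.19] turn [-5.83  0.03  5.  ] rows>= 11.8
```

```bash
python3 -m creep '[84,-1,0.4,-1.2,0,0,0, 84,-2,0.8,-2.4,0,0,0, 84,-3,1.2,-3.6,0,0,0, 84,-4,1.5,-4.8,0,0,0, 84,-5,1.9,-6,0,0,0, 84,-6,2.3,-7.2,0,0,0, 84,-7.3,2.8,-8.7,0,0,0, 84,-7.3,2.8,-8.7,0,0,0, 84,-7.3,2.8,-8.7,0,0,0, 84,-7.3,2.8,-8.7,0,0,0]'
python3 - <<'E'
from h import *
st();cap('scene','s9.png')
for n in('top','scene'):
  c=cap(n);P=pts(c)
  for nm,X,lo,hi,r in(('tin',(.5851,.0023),.029,.04,.045),('spool',(.5982,.0913),.039,.05,.045),('bat',(.6114,.1804),.05,.068,.035),('cap',(.6245,.2694),.115,.135,.03),('body',(.6245,.2694),.03,.08,.04)):
    w=(np.linalg.norm(P[...,:2]-X,axis=-1)<r)&(P[...,2]>lo)&(P[...,2]<hi);Q=P[w]
    if w.sum()>5:
      cc,rr=cv2.minEnclosingCircle(Q[:,:2].astype(np.float32));print(n,nm,w.sum(),'off mm',np.round((cc-np.array(X))*1000,1),'d',round(2*rr*1000),'ztop',np.percentile(Q[:,2],[50,95]).round(3))
E
```

```text
time_s: 29.6
tool_pos: [0.5725, -0.1581, 0.3387]
tool_rot: [-179.9, -49.9, 75.8]
force: [0.5, 1.3, -0.3]
grip_width: 0.084
grasp_force: 0.0
29.6 [ 65.2  24.2 -37.7  83.3 -33.4  91.4  17.6] [ 0.5725 -0.1581  0.3387] [-179.9  -49.9   75.8] w 0.084 F [ 0.5  1.3 -0.3] 0.0
top tin 429 off mm [0.1 0.2] d 57 ztop [0.033 0.036]
top spool 387 off mm [1.3 2. ] d 56 ztop [0.044 0.047]
top bat 92 off mm [ 1.1 -0.4] d 28 ztop [0.058 0.063]
top cap 120 off mm [ 1.1 -0.2] d 28 ztop [0.13  0.133]
top body 145 off mm [ 1.4 -5.9] d 54 ztop [0.058 0.078]
scene tin 282 off mm [-1.4 -1.3] d 61 ztop [0.032 0.034]
scene spool 276 off mm [0.3 0.2] d 58 ztop [0.044 0.046]
scene bat 94 off mm [-1.4 -0.6] d 31 ztop [0.057 0.061]
scene cap 156 off mm [-0.5 -2.2] d 32 ztop [0.127 0.132]
scene body 534 off mm [-2.4 -0.2] d 55 ztop [0.055 0.077]
```

View pics/s9.png

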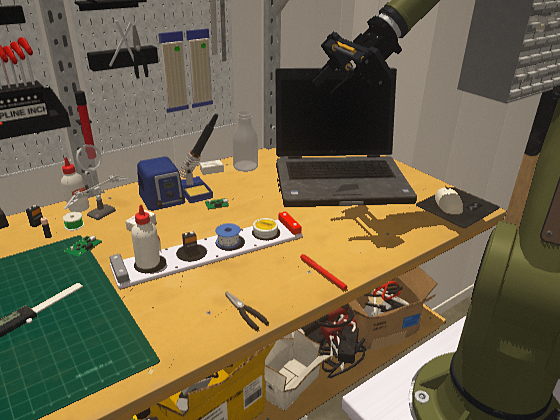

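All four stand upright on their pads, within about 2 mm of centre: tin (266,228), spool (228,236), battery (190,243), bottle (147,245). The arm is clear, so I hand in.

```bash
python3 -c "
from cell import env
print(env.sign_off())"
```

```text
the job is handed in; nothing more can be done
None
```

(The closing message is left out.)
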